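# Close the antenna tuner: cover over pins, bolt home

## Task

Of the two open antenna tuner cases, one has its slide bolt pulled out, free to take its cover; the other's bolt is pushed in. Take the loose cover by its handle, lower it gently (do not drop it) over the two pins of the case with the pulled-out bolt until it lies flush, then push that bolt fully home over the cover's edge. Leave the other case's bolt and the mug, mouse and screwdriver where they are.

Things in the scene. Friction and masses are not known exactly. Their poses are not given: they have to be found in the camera images.
- cover_grip (a point): Centre of the black handle bar of the loose aluminium cover: plate 104 (x) x 136 (y) x 5 mm, about 0.3 kg, flat on the desk, handle up, holes 10.5 mm across at y = +56 and -56 mm. The bar is 12 mm wide (x), 90 long (y), 12 high, its centre 35 mm above the plate's underside, a leg at each end, 24 mm free beneath. It fits either way round (half a turn).
- case_a: Tuner case a, black, fixed to the desk, 190 (x) x 140 (y) mm, rim 55 mm above the desk; origin under its middle. x runs from its front (robot side) to its back, z up. Both cases are alike. The back is an open bay (parts inside stay below the rim); the front 80 mm is a closed deck, level with the rim, carrying the slide bolt. Grey dials on the front.
- case_b: Tuner case b, black, fixed to the desk, 190 (x) x 140 (y) mm, rim 55 mm above the desk; origin under its middle. x runs from its front (robot side) to its back, z up. Both cases are alike. The back is an open bay (parts inside stay below the rim); the front 80 mm is a closed deck, level with the rim, carrying the slide bolt. Grey dials on the front.
- seat_a (a point): Rim-level point (55 mm above the desk) midway between the two pins of case a, 41 mm behind the case's middle; axes as the case. Steel pins at y = +56 and -56 mm from here: 8 mm across, 22 mm tall above the rim, top 7 mm tapering to 3 mm. A seated cover is centred here, underside at this height, handle bar parallel to the case's y.
- seat_b (a point): Rim-level point (55 mm above the desk) midway between the two pins of case b, 41 mm behind the case's middle; axes as the case. Steel pins at y = +56 and -56 mm from here: 8 mm across, 22 mm tall above the rim, top 7 mm tapering to 3 mm. A seated cover is centred here, underside at this height, handle bar parallel to the case's y.
- knob_a (a point): Grip point of the bolt knob of case a: upright steel post 14 mm across, this point 36 mm above the deck, top 46.5 mm. It stands on a flat tongue, 15 mm wide, whose tip is 52 mm behind it (+x) and passes 2.5 mm above a seated cover. Home, the knob is 87 mm in front (-x) of the seat point. A fixed guide bridge 26 mm wide, 16 mm high stands on the deck 61 to 71 mm in front of the seat.
- knob_b (a point): Grip point of the bolt knob of case b: upright steel post 14 mm across, this point 36 mm above the deck, top 46.5 mm. It stands on a flat tongue, 15 mm wide, whose tip is 52 mm behind it (+x) and passes 2.5 mm above a seated cover. Home, the knob is 87 mm in front (-x) of the seat point. A fixed guide bridge 26 mm wide, 16 mm high stands on the deck 61 to 71 mm in front of the seat.
- bolt_a (a joint): Slide bolt of case a, in m: 0 = pushed fully home (to the back, tongue 17 mm over a seated cover's edge), 0.025 = pulled fully out (to the front, tongue clear). It slides along the case's x with about 2 N of friction and stays where it is left.
- bolt_b (a joint): Slide bolt of case b, in m: 0 = pushed fully home (to the back, tongue 17 mm over a seated cover's edge), 0.025 = pulled fully out (to the front, tongue clear). It slides along the case's x with about 2 N of friction and stays where it is left.
- mug: White mug, 82 mm across, 95 mm high, standing on the desk; origin at the centre of its underside. A bystander.
- mouse: Black computer mouse, 105 x 60 x 34 mm; origin at the centre of its underside. A bystander.
- screwdriver: Screwdriver lying on the desk, its length along its x; origin under its middle. A bystander.
Not all that is in view belongs to the job. What is meant by the part that bears cover_grip is not pink, purple or turquoise, and is the larger of those in its own colour.

How it is judged:
By the outcome, as a careful person would: the job done as asked, in the order asked, and still so for the second after the job is handed in, with the robot touching nothing.
It also fails if it takes over 53 s, if anything falls off the work surface, if the arm or the gripper's body presses on something with over 40 N, if the wrist force passes 120 N, or if a joint passes its speed limit or range.

## Robot

A 6-joint arm with a two-finger parallel gripper is mounted at the origin on the work surface. World frame = base frame: x ahead of the robot, y to its left, z up, the work surface at z = 0. Lengths are in m, angles in rad, forces in N, time in s.
With the tool pointing down it reaches from about 0.35 to 0.975 m from the base axis. Payload 4.9 kg.
Tool frame: the origin (TCP) lies between the finger pads; the fingertips stand 25 mm ahead of it and the grasp point (between the pads) lies 6 mm ahead of it; z points along the fingers, y is the line along which they close (so a half turn about z gives the same grasp; the last joint's range is limited). The gripper opens to 85 mm and grips with 20 to 120 N. Pads are 22 mm wide; open, the fingers measure 114 mm over their backs; the gripper's body (76 mm by 85 mm) begins 54 mm behind the grasp point. The pads swing forward as they close: fully open they stand 13 mm farther back than shut.
Start: joints at [-1.431, 0.053, 1.613, -0, 1.476, -0.119], TCP at [0.16, -0.604, 0.256] pointing down, gripper open.
Joint ranges: [-3.01, 3.01], [-1.01, 2.22], [0.06, 2.58], [-1.02, 4.17], [0.09, 2.62], [-3.14, 3.14]. Speed limits (rad/s): [2.57, 2.57, 3.14, 3.14, 3.14, 3.14].

## Interface

Orientations are given as a unit quaternion [w, x, y, z].
In Python, from plant import manip gives the robot as it stands.
- The arm moves only by the shell command python3 -m inch 'ROWS'. ROWS is JSON, a list of rows, each a list of 3 entries, a list of its own where there are three numbers: the shift along the tool's x, y, z in m, then the turn, a rotation vector about the tool's x, y, z in rad, then the opening, from 0 (shut) to 1 (fully open). A call has 1 to 8 rows; each row shifts and turns the commanded pose from where the row before left it, along the tool's axes as they then stand; what a row does not reach is not made up. A row lasts 1/10 s, in which the tool goes at most 50 mm and 8.59 degrees, less where a joint would pass 70% of its speed; a pose out of reach is approached as far as the arm can. A call with a gripper value outside its range is refused whole. The fingers move at their own pace and stop on an object; the grip force is fixed at half the most. Time passes only in rows, so rows that do not move let the fingers close. It gives the time, the measured TCP pose, the force, the opening and the grip force at its end, in the units of the state.
- manip.state(): the state, without advancing time (a new reading comes with each control period).
- manip.grab_frame(name): name is "scene" or "top"; returns (picture, depth): 400x640x3 uint8, red, green, blue; 400x640 float32, m along the optical axis (not along the pixel's ray), 0 where there is no reading.
- manip.camera_params(name): a dict with "camera_matrix" (3x3 intrinsics, pixels), "k1" (the pictures are not rectified: a ray, as slopes to the right and down, at radius r is drawn at 1 + k1 r^2 times it, then the intrinsics apply), "rvec" (rotation vector, rad) and "tvec" (3), from world to camera coordinates, as OpenCV has them. Camera axes: x right, y down, z forward; pixel columns grow to the right and rows downward; lengths in m; the calibration is good to about 2 mm. A picture is of the moment at which its call begins. camera_params takes no time and is no camera call.
- manip.job_done(): hands the job in; it is judged then, once.
Trained networks look in the newest picture that a camera, given by its name, has taken for a name from the list of things; names that differ only in an ending like _2 or _b are one class to them, and where a whole thing is asked for, a point or a joint stands for the part that bears it (a point fixed in the world has none). Each returns a list of dicts, best first, with "score" (0 to 1); they miss things now and then, are a little off and sometimes report something else, mostly with a low value. They report only what shows in the picture. A call takes as long as a camera call. They do not tell look-alikes from the thing itself.
- manip.look_for(camera, label): "point" ([x, y, z] in m, in world coordinates, good to about 4 mm: the middle of the surface that is visible of it).
The state is a dict: "time": time; "joint_pos": joint angles; "joint_vel": joint speeds; "joint_efforts": joint torques, N m; "tool_pos": TCP position; "tool_rot": TCP orientation; "contact_force": force on the tool from outside, world axes, zero at the start; "ft_torque": the same for the moment, N m; "gripper_width": opening from 0.0 (shut) to 1.0 (fully open); "grasp_force": force on a finger pad.
Only numpy, scipy, OpenCV 4.12 (cv2) and the standard library are available. Lean on these libraries where they do the work, as an engineer would, in place of code of your own. Each camera call takes 0.05 s, during which the arm holds its last target. There are 200 camera calls.

## Working session

There is one attempt and no reset: what is moved stays moved. The work goes in short steps, Python scripts to look and compute and a shell command to move; the robot and the scene stay as the last step left them, time stands still between calls to the robot, and variables do not carry over. Pictures are saved under pics/ and viewed, at most 10 in all, crops included, and the job is handed in when it is done.

```bash
mkdir -p pics; cat > h.py <<'E'
import numpy as np,cv2
from plant import manip
def cam(n):
    p=manip.camera_params(n);R=cv2.Rodrigues(np.array(p["rvec"],float))[0]
    return np.array(p["camera_matrix"],float),np.array([p["k1"],0,0,0,0],float),R,np.array(p["tvec"],float).ravel()
def world(n,uv,d):
    K,D,R,t=cam(n);x=cv2.undistortPoints(np.array(uv,float).reshape(-1,1,2),K,D).reshape(-1,2)
    P=np.c_[x,np.ones(len(x))]*np.array(d,float).reshape(-1,1);return (P-t)@R
def pix(n,P):
    K,D,R,t=cam(n);return cv2.projectPoints(np.array(P,float).reshape(-1,3),cv2.Rodrigues(R)[0],t,K,D)[0].reshape(-1,2)
def cloud(n,d):
    v,u=np.mgrid[:400,:640];return world(n,np.c_[u.ravel(),v.ravel()],d.ravel()).reshape(400,640,3)
def rayz(n,uv,z):
    a=world(n,uv,np.ones(len(uv)));K,D,R,t=cam(n);c=-R.T@t;return c+(a-c)*((z-c[2])/(a[:,2:]-c[2]))
E
python3 - <<'E'
from h import *
for n in("scene","top"):
    im,d=manip.grab_frame(n);cv2.imwrite(f"pics/{n}0.png",im[:,:,::-1]);np.save(n+"0.npy",d);np.save(n+"0i.npy",im)
    for l in("cover_grip","case_a","knob_a","mug","mouse","screwdriver"):
        for r in manip.look_for(n,l): print(n,l,round(r["score"],2),np.round(r["point"],3),pix(n,r["point"]).round())
print(manip.state()["time"],manip.state()["tool_rot"])
E
```

```text
scene cover_grip 0.91 [0.554 0.47  0.   ] [[446. 161.]]
scene cover_grip 0.79 [ 0.626 -0.096  0.006] [[284. 283.]]
scene cover_grip 0.59 [ 0.303 -0.2    0.005] [[194. 203.]]
scene cover_grip 0.59 [0.275 0.236 0.009] [[326. 129.]]
scene cover_grip 0.48 [0.504 0.263 0.043] [[379. 172.]]
scene case_a 0.96 [ 0.522 -0.297  0.049] [[184. 283.]]
scene case_a 0.94 [0.503 0.262 0.048] [[379. 171.]]
scene knob_a 0.55 [ 0.46  -0.302  0.068] [[169. 260.]]
scene mug 0.92 [ 0.749 -0.22   0.028] [[260. 357.]]
scene mouse 0.56 [0.778 0.155 0.034] [[409. 278.]]
scene screwdriver 0.89 [ 0.816 -0.023  0.021] [[354. 336.]]
scene screwdriver 0.48 [0.462 0.271 0.069] [[374. 154.]]
top cover_grip 0.96 [ 0.616 -0.091  0.007] [[382. 165.]]
top cover_grip 0.84 [0.461 0.013 0.006] [[345. 218.]]
top cover_grip 0.83 [0.544 0.472 0.008] [[184. 184.]]
top cover_grip 0.75 [ 0.3   -0.2    0.007] [[420. 278.]]
top cover_grip 0.74 [0.276 0.244 0.006] [[260. 283.]]
top case_a 0.89 [ 0.522 -0.305  0.049] [[462. 198.]]
top case_a 0.79 [0.496 0.269 0.053] [[251. 202.]]
top knob_a 0.74 [0.498 0.271 0.053] [[251. 201.]]
top knob_a 0.53 [0.459 0.272 0.068] [[249. 215.]]
top knob_a 0.43 [ 0.459 -0.304  0.067] [[465. 221.]]
top mug 0.56 [ 0.761 -0.216  0.048] [[429. 112.]]
top mouse 0.7 [0.768 0.159 0.035] [[296. 108.]]
top mouse 0.19 [ 0.518 -0.3    0.048] [[460. 199.]]
top screwdriver 0.82 [ 0.803 -0.019  0.028] [[358.  98.]]
0.7 [3.56624594e-05 9.91638794e-01 1.29044571e-01 1.65360967e-05]
```

View pics/top0.png

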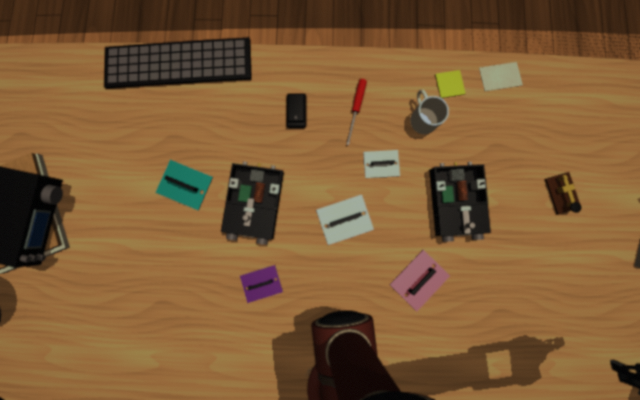

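View pics/scene0.png

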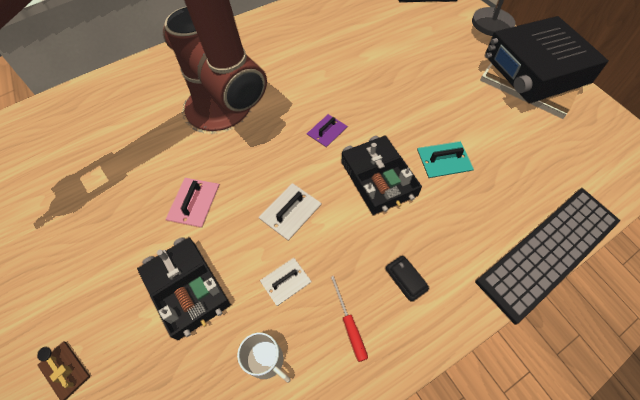

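Top view: the aluminium-coloured covers are at (345,218), the larger, and (382,165), the smaller. Teal (184,184), purple (261,284) and pink (420,279) are excluded by colour. The one at (345,218) fits, so I'll confirm it and the bolts in one enlarged crop.

```bash
python3 - <<'E'
from h import *
a=np.load("top0i.npy");s=np.load("scene0i.npy")
c=lambda i,u,v,w=48,h=48:cv2.resize(i[v-h:v+h,u-w:u+w],(266,266),interpolation=cv2.INTER_CUBIC)
m=np.vstack([np.hstack([c(a,252,204),c(a,360,195),c(a,460,202)]),np.hstack([c(s,381,175),c(s,290,240,60,60),c(s,184,286,56,56)])])
m=np.clip(m.astype(float)*1.4,0,255).astype(np.uint8)
cv2.imwrite("pics/crop1.png",m[:,:,::-1])
# cover outline from colour/depth
for n,uv in(("top",(345,218)),("top",(382,165)),("scene",(290,211)),("scene",(285,281))):
    im=np.load(n+"0i.npy");hsv=cv2.cvtColor(im,cv2.COLOR_RGB2HSV)
    mask=((hsv[...,1]<50)&(hsv[...,2]>90)).astype(np.uint8)
    mask=cv2.morphologyEx(mask,cv2.MORPH_CLOSE,np.ones((7,7)))
    k,lab,st,ce=cv2.connectedComponentsWithStats(mask)
    w=lab[uv[1]-9:uv[1]+10,uv[0]-9:uv[0]+10];l=np.bincount(w[w>0]).argmax() if (w>0).any() else 0
    v,u=np.nonzero(lab==l);P=rayz(n,np.c_[u,v],0.005)[:,:2].astype(np.float32)
    (cx,cy),(w_,h_),ang=cv2.minAreaRect(P*1000);print(n,uv,l,st[l],round(cx),round(cy),round(w_),round(h_),round(ang,1))
E
```

```text
top (345, 218) 10 [ 317  195   56   49 1746] 458 13 102 134 19.9
top (382, 165) 5 [364 151  35  27 856] 619 -89 74 97 4.7
scene (290, 211) 32 [ 259  184   62   56 1744] 460 11 103 135 20.2
scene (285, 281) 39 [ 260  259   51   47 1229] 622 -91 75 97 4.7
```

View pics/crop1.png

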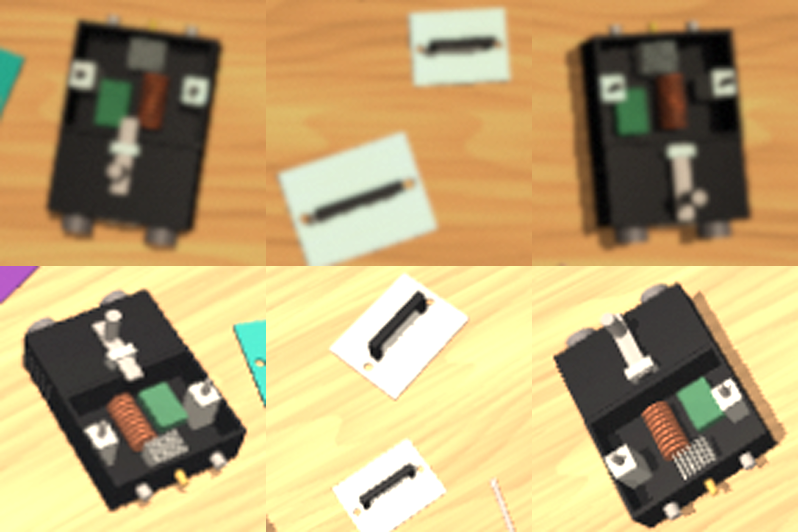

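The crop confirms it: the larger plate measures about 103x135 mm, matching the description. The right case (y≈-0.30) has its tongue clear of the bay, so its bolt is out. The left case's tongue overhangs the bay, so its bolt is home. The target is the right case, and I'll measure its pose now.

```bash
python3 - <<'E'
from h import *
for n in("top","scene"):
    im=np.load(n+"0i.npy");d=np.load(n+"0.npy");C=cloud(n,d)
    m=(d>0)&(abs(C[...,2]-.055)<.012)&(abs(C[...,0]-.52)<.13)&(abs(C[...,1]+.30)<.12)
    P=(C[m][:,:2]*1000).astype(np.float32);print(n,m.sum(),[np.round(x,1) for x in cv2.minAreaRect(P)],"zmed",np.median(C[m][:,2]))
    # desk height
    w=(abs(C[...,0]-.47)<.02)&(abs(C[...,1]+.12)<.03);print(" desk",np.median(C[w][:,2]))
    br=(im.min(2)>105)&m&(abs(np.ptp(im.astype(int),axis=2))<40)
    k,l,st,ce=cv2.connectedComponentsWithStats(br.astype(np.uint8))
    for i in range(1,k):
        if st[i,4]>5: print("  bright",ce[i].round(1),st[i,4],rayz(n,[ce[i]],.055).round(4)[0])
    h=(d>0)&(C[...,2]>.066)&(abs(C[...,0]-.52)<.13)&(abs(C[...,1]+.30)<.12)
    print(" high",C[h].round(3).tolist()[:40])
    # cover handle
    g=(d>0)&(C[...,2]>.025)&(C[...,2]<.06)&(abs(C[...,0]-.46)<.06)&(abs(C[...,1]-.013)<.07)
    Q=(C[g][:,:2]*1000).astype(np.float32);print(" handle",g.sum(),[np.round(x,1) for x in cv2.minAreaRect(Q)],np.median(C[g],axis=0))
    dk=(im.max(2)<60)&(abs(C[...,0]-.46)<.055)&(abs(C[...,1]-.013)<.06);v,u=np.nonzero(dk)
    Q=(rayz(n,np.c_[u,v],.041)[:,:2]*1000).astype(np.float32);print(" dark",len(Q),[np.round(x,1) for x in cv2.minAreaRect(Q)])
E
```

```text
top 2020 [array([ 510.5, -303.9]), array([205.7, 144. ]), np.float64(4.3)] zmed 0.05499272538854716
 desk 0.0002963874206760631
  bright [480.4 183.7] 35 [ 0.5618 -0.3538  0.055 ]
  bright [440.3 185.6] 44 [ 0.5534 -0.2424  0.055 ]
  bright [466.  215.8] 17 [ 0.4729 -0.3121  0.055 ]
 high [[0.565, -0.353, 0.067], [0.564, -0.353, 0.073], [0.564, -0.356, 0.072], [0.563, -0.357, 0.077], [0.562, -0.35, 0.067], [0.561, -0.351, 0.07], [0.561, -0.353, 0.072], [0.561, -0.354, 0.077], [0.561, -0.357, 0.076], [0.556, -0.241, 0.072], [0.555, -0.243, 0.076], [0.555, -0.245, 0.078], [0.559, -0.355, 0.069], [0.559, -0.357, 0.07], [0.553, -0.24, 0.068], [0.553, -0.242, 0.071], [0.553, -0.244, 0.073], [0.552, -0.244, 0.079], [0.55, -0.242, 0.071], [0.55, -0.243, 0.074], [0.495, -0.29, 0.069], [0.495, -0.292, 0.071], [0.495, -0.294, 0.073], [0.495, -0.297, 0.072], [0.496, -0.301, 0.07], [0.495, -0.303, 0.072], [0.496, -0.306, 0.071], [0.495, -0.308, 0.074], [0.496, -0.312, 0.069], [0.496, -0.314, 0.071], [0.496, -0.318, 0.069], [0.493, -0.29, 0.071], [0.493, -0.292, 0.071], [0.493, -0.295, 0.07], [0.
[... 1135 characters left out ...]
98], [0.45, -0.306, 0.1], [0.452, -0.304, 0.101], [0.447, -0.304, 0.091], [0.436, -0.305, 0.067], [0.449, -0.315, 0.103], [0.45, -0.313, 0.101], [0.45, -0.311, 0.1], [0.451, -0.309, 0.1], [0.452, -0.307, 0.098], [0.452, -0.306, 0.097], [0.452, -0.304, 0.094], [0.448, -0.304, 0.086], [0.439, -0.305, 0.068], [0.453, -0.313, 0.103], [0.451, -0.312, 0.098], [0.453, -0.31, 0.099], [0.455, -0.308, 0.1], [0.453, -0.307, 0.095], [0.454, -0.305, 0.094], [0.451, -0.304, 0.088], [0.45, -0.303, 0.083], [0.455, -0.313, 0.1]]
 handle 199 [array([459.7,  12. ]), array([12.6, 90.9]), np.float64(19.3)] [0.46229726 0.00918273 0.03825624]
 dark 178 [array([467.9,   8.6]), array([20.9, 95.4]), np.float64(21.3)]
```

```bash
cat >> h.py <<'E'
def rel(target=None,yaw=None):
    """shift in tool axes to a world point; rot about tool z to bring tool y to yaw (deg)"""
    s=manip.state();q=np.array(s["tool_rot"]);from scipy.spatial.transform import Rotation as Ro
    R=Ro.from_quat(q[[1,2,3,0]]).as_matrix();y=np.degrees(np.arctan2(R[1,1],R[0,1]))
    print("t",round(s["time"],2),"tcp",np.round(s["tool_pos"],4),"yawY",round(y,2),"tilt",np.round(R[:2,2],4),"F",np.round(s["contact_force"],1),"w",round(s["gripper_width"],3),"g",round(s["grasp_force"],1))
    if target is not None: print(" shift mm",(R.T@(np.array(target)-s["tool_pos"])*1000).round(1))
    if yaw is not None: print(" rotz",round(-np.radians((yaw-y+180)%360-180),4))
E
python3 -m inch '[[[0,0,0],[0,0,-0.149],1],[[0,0,0],[0,0,-0.149],1],[[0,0,0],[0,0,-0.149],1],[[0,0,0],[0,0,-0.149],1],[[0,0,0],[0,0,-0.149],1],[[0,0,0],[0,0,-0.149],1],[[0,0,0],[0,0,-0.149],1],[[0,0,0],[0,0,-0.149],1]]'
python3 -m inch '[[[0,0,0],[0,0,-0.117],1],[[0,0,0],[0,0,-0.117],1],[[0,0,0],[0,0,-0.117],1],[[0,0,0],[0,0,-0.117],1],[[0,0,0],[0,0,0],1]]'
python3 -c "
from h import *;rel([.4585,.0132,.2],20)"
```

```text
time: 1.5
tool_pos: [0.1599, -0.6042, 0.2564]
tool_rot: [0.0, 0.746, 0.666, -0.0]
contact_force: [-0.1, 0.2, -0.1]
gripper_width: 1.004
grasp_force: 0.0
time: 2.0
tool_pos: [0.1599, -0.6042, 0.2563]
tool_rot: [0.0, 0.574, 0.819, -0.0]
contact_force: [0.3, -0.5, -0.1]
gripper_width: 1.002
grasp_force: 0.0
t 2.0 tcp [ 0.1599 -0.6042  0.2563] yawY 19.93 tilt [ 0.     -0.0001] F [ 0.3 -0.5 -0.1] w 1.002 g 0.0
 shift mm [478.7 491.1  56.3]
 rotz -0.0013
```

```bash

python3 -m inch '[[[0.03,0.0307,0],[0,0,0],1],[[0.03,0.0307,0],[0,0,0],1],[[0.03,0.0307,0],[0,0,0],1],[[0.03,0.0307,0],[0,0,0],1],[[0.03,0.0307,0],[0,0,0],1],[[0.03,0.0307,0],[0,0,0],1],[[0.03,0.0307,0],[0,0,0],1],[[0.03,0.0307,0],[0,0,0],1]]'
python3 -m inch '[[[0.03,0.0307,0.01],[0,0,0],1],[[0.03,0.0307,0.01],[0,0,0],1],[[0.03,0.0307,0.01],[0,0,0],1],[[0.03,0.0307,0.01],[0,0,0],1],[[0.03,0.0307,0.01],[0,0,0],1],[[0.03,0.0307,0.006],[0,0,0],1],[[0.03,0.0307,0],[0,0,0],1],[[0.03,0.0307,0],[0,0,0],1]]'
python3 -m inch '[[[0,0,0],[0,0,0],1]]'
python3 -c "
from h import *;rel([.4585,.0132,.041],20)"
```

```text
time: 2.8
tool_pos: [0.3094, -0.2933, 0.2565]
tool_rot: [0.0, 0.575, 0.818, -0.0]
contact_force: [1.0, -0.6, -0.9]
gripper_width: 1.001
grasp_force: 0.0
time: 3.6
tool_pos: [0.4584, 0.0164, 0.2003]
tool_rot: [0.0, 0.575, 0.818, 0.0]
contact_force: [0.2, -0.1, -0.0]
gripper_width: 0.999
grasp_force: 0.0
time: 3.7
tool_pos: [0.4591, 0.0184, 0.2006]
tool_rot: [-0.0, 0.573, 0.82, 0.001]
contact_force: [0.1, -0.4, -1.1]
gripper_width: 1.004
grasp_force: 0.0
t 3.7 tcp [0.4591 0.0184 0.2006] yawY 20.15 tilt [0.0007 0.0013] F [ 0.1 -0.4 -1.1] w 1.004 g 0.0
 shift mm [ -4.8  -2.5 159.6]
 rotz 0.0026
```

```bash

python3 -m inch '[[[-0.0048,-0.0025,0.03],[0,0,0],1],[[0,0,0.035],[0,0,0],1],[[0,0,0.035],[0,0,0],1],[[0,0,0.03],[0,0,0],1],[[0,0,0.02],[0,0,0],1],[[0,0,0.0096],[0,0,0],1],[[0,0,0],[0,0,0],1]]'
python3 -c "
from h import *;rel([.4585,.0132,.041],20)"
python3 -m inch '[[[0,0,0],[0,0,0],0],[[0,0,0],[0,0,0],0],[[0,0,0],[0,0,0],0],[[0,0,0],[0,0,0],0],[[0,0,0],[0,0,0],0],[[0,0,0],[0,0,0],0],[[0,0,0],[0,0,0],0],[[0,0,0],[0,0,0],0]]'
python3 -c "
from h import *;rel([.4585,.0132,.041],20)"
```

```text
time: 4.4
tool_pos: [0.4562, 0.0089, 0.0396]
tool_rot: [-0.001, 0.575, 0.818, -0.001]
contact_force: [0.4, -0.4, -0.2]
gripper_width: 1.001
grasp_force: 0.0
t 4.4 tcp [0.4562 0.0089 0.0396] yawY 19.84 tilt [-0.0028  0.0003] F [ 0.4 -0.4 -0.2] w 1.001 g 0.0
 shift mm [ 3.3  3.6 -1.4]
 rotz -0.0029
time: 5.2
tool_pos: [0.4581, 0.0092, 0.0416]
tool_rot: [0.001, 0.574, 0.819, 0.0]
contact_force: [-0.2, 1.3, 5.9]
gripper_width: 0.127
grasp_force: 59.5
t 5.2 tcp [0.4581 0.0092 0.0416] yawY 19.94 tilt [ 0.0017 -0.    ] F [-0.2  1.3  5.9] w 0.127 g 59.5
 shift mm [3.6 1.7 0.6]
 rotz -0.0011
```

```bash

python3 -m inch '[[[0,0,-0.01],[0,0,0],0],[[0,0,-0.02],[0,0,0],0],[[0,0,-0.03],[0,0,0],0],[[0,0,-0.03],[0,0,0],0],[[0,0,-0.02],[0,0,0],0],[[0,0,-0.01],[0,0,0],0],[[0,0,0],[0,0,0],0]]'
python3 -c "
from h import *;rel([.5595,-.3025,.16],4.2)"
```

```text
time: 5.9
tool_pos: [0.4576, 0.0091, 0.1616]
tool_rot: [0.001, 0.574, 0.819, 0.0]
contact_force: [0.6, 1.0, -2.6]
gripper_width: 0.126
grasp_force: 58.9
t 5.9 tcp [0.4576 0.0091 0.1616] yawY 19.94 tilt [ 0.0017 -0.0004] F [ 0.6  1.  -2.6] w 0.126 g 58.9
 shift mm [-327.7  -10.5    1.9]
 rotz 0.2747
```

```bash

python3 -m inch '[[[0,0,0],[0,0,0.069],0],[[0,0,0],[0,0,0.069],0],[[0,0,0],[0,0,0.069],0],[[0,0,0],[0,0,0.0677],0]]'
python3 -m inch '[[[-0.025,0.006,0],[0,0,0],0],[[-0.045,0.011,0],[0,0,0],0],[[-0.045,0.011,0],[0,0,0],0],[[-0.045,0.011,0],[0,0,0],0],[[-0.045,0.011,0],[0,0,0],0],[[-0.045,0.011,0],[0,0,0],0],[[-0.04,0.01,0],[0,0,0],0],[[-0.028,0.0078,0],[0,0,0],0]]'
python3 -m inch '[[[0,0,0],[0,0,0],0],[[0,0,0],[0,0,0],0]]'
python3 - <<'E'
from h import *;rel([.5595,-.3025,.16],4.2)
ims=[]
for n in("top","scene"):
    im,d=manip.grab_frame(n);C=cloud(n,d);np.save(n+"1.npy",d);np.save(n+"1i.npy",im)
    m=(d>0)&(abs(C[...,2]-.124)<.008)&(abs(C[...,0]-.56)<.09)&(abs(C[...,1]+.30)<.1)
    P=(C[m][:,:2]*1000).astype(np.float32);print(n,m.sum(),[np.round(x,1) for x in cv2.minAreaRect(P)],np.median(C[m][:,2]))
    u,v=pix(n,[.555,-.30,.1])[0].astype(int);c=im[max(v-60,0):v+60,u-64:u+64];ims.append(cv2.resize(c,(400,375),interpolation=cv2.INTER_CUBIC))
cv2.imwrite("pics/c2.png",np.hstack(ims)[:,:,::-1])
E
```

```text
time: 6.3
tool_pos: [0.4558, 0.0094, 0.1581]
tool_rot: [-0.002, 0.682, 0.732, -0.001]
contact_force: [-1.2, 0.9, -3.1]
gripper_width: 0.126
grasp_force: 58.8
time: 7.1
tool_pos: [0.5583, -0.3042, 0.1576]
tool_rot: [-0.002, 0.681, 0.732, -0.0]
contact_force: [0.4, 0.6, -3.2]
gripper_width: 0.128
grasp_force: 58.8
time: 7.3
tool_pos: [0.558, -0.3018, 0.1579]
tool_rot: [-0.002, 0.681, 0.732, -0.0]
contact_force: [0.5, 0.1, -3.4]
gripper_width: 0.124
grasp_force: 58.9
t 7.3 tcp [ 0.558  -0.3018  0.1579] yawY 4.14 tilt [-0.0039  0.0031] F [ 0.5  0.1 -3.4] w 0.124 g 58.9
 shift mm [-0.8  1.5 -2.1]
 rotz -0.001
top 1128 [array([ 554.8, -283.7]), array([105.6, 109.1]), np.float64(2.7)] 0.1216133861869387
scene 2253 [array([ 557.4, -299.3]), array([105.5, 137.5]), np.float64(4.1)] 0.12048061300145425
```

View pics/c2.png

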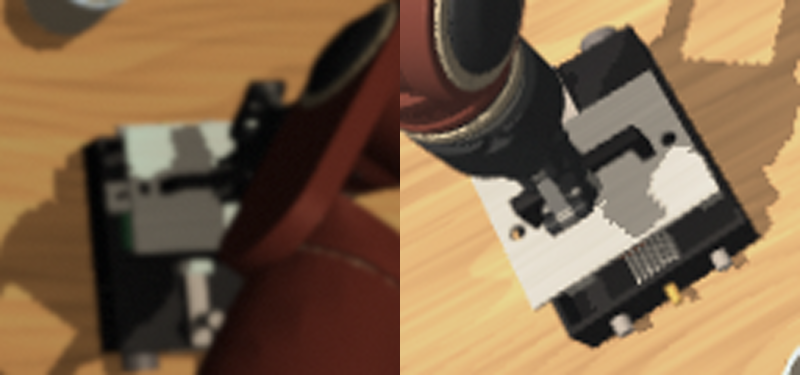

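The cover is held level over the right case. In the scene half its holes sit at about (517,232) and (668,138) in the crop, roughly over the pins. I'll refine the seat position in that same camera's frame.

```bash
python3 - <<'E'
from h import *
ex=np.array([np.cos(np.radians(4.2)),np.sin(np.radians(4.2))]);ey=np.array([-ex[1],ex[0]])
for n in("top","scene"):
    C=cloud(n,np.load(n+"0.npy"))
    for nm,c in(("pin+",(.555,-.243)),("pin-",(.563,-.355))):
        r=np.hypot(C[...,0]-c[0],C[...,1]-c[1])<.014
        for lo,hi in((.060,.068),(.068,.085)):
            P=C[r&(C[...,2]>lo)&(C[...,2]<hi)];print(n,nm,lo,len(P),np.median(P,0).round(4) if len(P) else "")
    r=(np.hypot(C[...,0]-.45,C[...,1]+.308)<.02)&(C[...,2]>.098);P=C[r]
    print(n,"knobtop",len(P),((P.min(0)+P.max(0))/2).round(4) if len(P) else "", P.mean(0).round(4) if len(P) else "")
    m=(abs(C[...,2]-.055)<.005);P=C[m][:,:2]-[.5575,-.2985];x=P@ex;y=P@ey
    k=(abs(y)<.09)&(abs(x)<.2);x,y=x[k],y[k]
    # y edges over deck, x edges away from dials/connectors
    kk=(x>-.12)&(x<.06);print("  y edges",np.percentile(y[kk],[.5,99.5]).round(4))
    for yy in(-.06,-.05,-.02,0,.02,.05,.06):
        q=x[abs(y-yy)<.006];print("  x range at y",yy,(q.min().round(4),q.max().round(4)) if len(q) else "")
# hole positions in scene now
for n in("top","scene"):
    print(n,pix(n,[[.5575,-.2985,.12]]))
E
```

```text
top pin+ 0.06 2 [ 0.554  -0.2414  0.0638]
top pin+ 0.068 9 [ 0.553  -0.2426  0.0726]
top pin- 0.06 4 [ 0.5634 -0.3533  0.066 ]
top pin- 0.068 9 [ 0.5613 -0.3548  0.0722]
top knobtop 27 [ 0.4484 -0.3074  0.1015] [ 0.4479 -0.3074  0.1016]
  y edges [-0.0722  0.0692]
  x range at y -0.06 (np.float64(-0.132), np.float64(0.0547))
  x range at y -0.05 (np.float64(-0.134), np.float64(0.0557))
  x range at y -0.02 (np.float64(-0.1326), np.float64(0.0541))
  x range at y 0 (np.float64(-0.1338), np.float64(0.0547))
  x range at y 0.02 (np.float64(-0.1331), np.float64(0.053))
  x range at y 0.05 (np.float64(-0.1341), np.float64(0.1653))
  x range at y 0.06 (np.float64(-0.1338), np.float64(0.1627))
scene pin+ 0.06 6 [ 0.559  -0.2438  0.0644]
scene pin+ 0.068 12 [ 0.556  -0.2446  0.072 ]
scene pin- 0.06 9 [ 0.5665 -0.3546  0.0628]
scene pin- 0.068 11 [ 0.5648 -0.356   0.0734]
scene knobtop 24 [ 0.4489 -0.3091  0.1007] [ 0.4487 -0.3093  0.1004]
  y edges [-0.0723  0.0674]
  x range at y -0.06 (np.float64(-0.1348), np.float64(0.0566))
  x range at y -0.05 (np.float64(-0.1348), np.float64(0.0568))
  x range at y -0.02 (np.float64(-0.1328), np.float64(0.0559))
  x range at y 0 (np.float64(-0.1331), np.float64(0.0564))
  x range at y 0.02 (np.float64(-0.1324), np.float64(0.0554))
  x range at y 0.05 (np.float64(-0.1341), np.float64(0.1736))
  x range at y 0.06 (np.float64(-0.1351), np.float64(0.1671))
top [[470.29882938 181.43521128]]
scene [[177.85456514 287.74838382]]
```

```bash

python3 -m inch '[[[-0.0019,0.0024,0.01],[0,0,0],0],[[0,0,0.012],[0,0,0],0],[[0,0,0.01],[0,0,0],0],[[0,0,0.004],[0,0,0],0],[[0,0,0],[0,0,0],0]]'
python3 - <<'E'
from h import *;rel([.560,-.304,.096],4.2)
n="scene";im,d=manip.grab_frame(n);C=cloud(n,d)
m=(d>0)&(abs(C[...,2]-.086)<.007)&(abs(C[...,0]-.56)<.09)&(abs(C[...,1]+.30)<.1)
P=(C[m][:,:2]*1000).astype(np.float32);print(n,m.sum(),[np.round(x,1) for x in cv2.minAreaRect(P)],np.median(C[m][:,2]))
u,v=pix(n,[.555,-.30,.1])[0].astype(int);c=im[v-50:v+50,u-64:u+64]
cv2.imwrite("pics/c3.png",cv2.resize(c,(768,600),interpolation=cv2.INTER_CUBIC)[:,:,::-1])
E
```

```text
time: 7.9
tool_pos: [0.561, -0.3032, 0.123]
tool_rot: [-0.001, 0.681, 0.733, -0.0]
contact_force: [-0.3, 0.3, -2.7]
gripper_width: 0.127
grasp_force: 58.9
t 7.9 tcp [ 0.561  -0.3032  0.123 ] yawY 4.21 tilt [-0.0023  0.0016] F [-0.3  0.3 -2.7] w 0.127 g 58.9
 shift mm [-0.8 -1.  27. ]
 rotz 0.0002
scene 2060 [array([ 560.8, -300.4]), array([106.8, 136.2]), np.float64(4.7)] 0.08530638129402117
```

View pics/c3.png

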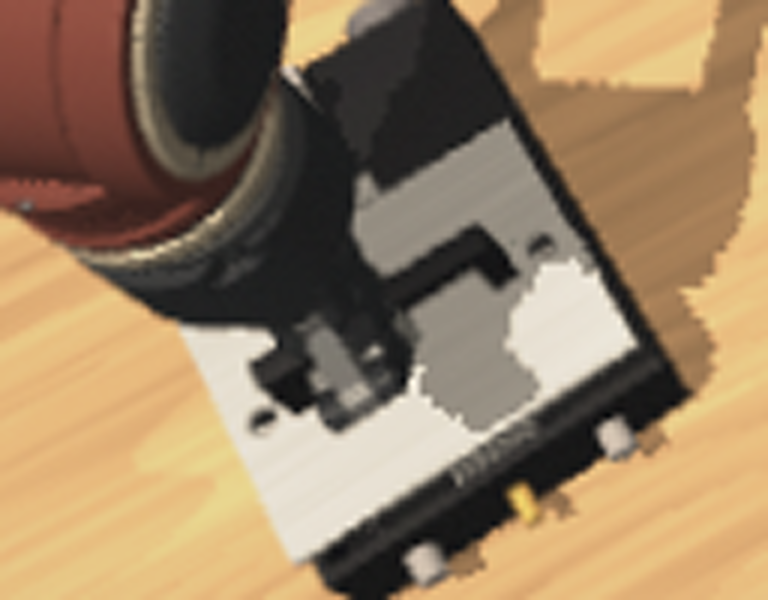

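In the crop, both holes ((265,420) and (543,245)) show the pin tips within them, and the cover centre matches the seat within about 0.6 mm. I'll lower it slowly.

```bash

python3 -m inch '[[[0,0,0.004],[0,0,0],0],[[0,0,0.004],[0,0,0],0],[[0,0,0.003],[0,0,0],0],[[0,0,0],[0,0,0],0]]'
python3 -m inch '[[[0,0,0.002],[0,0,0],0],[[0,0,0.002],[0,0,0],0],[[0,0,0.001],[0,0,0],0],[[0,0,0],[0,0,0],0]]'
python3 -c "
from h import *;rel([.560,-.304,.096],4.2)"
```

```text
time: 8.35
tool_pos: [0.5614, -0.3037, 0.113]
tool_rot: [-0.001, 0.681, 0.733, -0.0]
contact_force: [-0.6, 0.5, -3.0]
gripper_width: 0.129
grasp_force: 59.0
time: 8.75
tool_pos: [0.5614, -0.3037, 0.1083]
tool_rot: [-0.0, 0.681, 0.733, -0.0]
contact_force: [-1.2, 0.5, -1.7]
gripper_width: 0.127
grasp_force: 59.1
t 8.75 tcp [ 0.5614 -0.3037  0.1083] yawY 4.21 tilt [-0.0008  0.0005] F [-1.2  0.5 -1.7] w 0.127 g 59.1
 shift mm [-0.2 -1.4 12.3]
 rotz 0.0001
```

```bash

python3 -m inch '[[[0,-0.0004,0.002],[0,0,0],0],[[0,0,0.002],[0,0,0],0],[[0,0,0.002],[0,0,0],0],[[0,0,0],[0,0,0],0]]'
python3 -m inch '[[[0,0,0.002],[0,0,0],0],[[0,0,0.0015],[0,0,0],0],[[0,0,0],[0,0,0],0]]'
python3 -c "
from h import *;rel([.560,-.304,.096],4.2)"
```

```text
time: 9.15
tool_pos: [0.5612, -0.3038, 0.1022]
tool_rot: [-0.0, 0.681, 0.733, -0.0]
contact_force: [-0.5, 1.6, -3.0]
gripper_width: 0.129
grasp_force: 59.0
time: 9.45
tool_pos: [0.5612, -0.3038, 0.0989]
tool_rot: [-0.0, 0.681, 0.733, 0.0]
contact_force: [-1.6, 1.2, -2.9]
gripper_width: 0.126
grasp_force: 59.1
t 9.45 tcp [ 0.5612 -0.3038  0.0989] yawY 4.19 tilt [-0.0002  0.0002] F [-1.6  1.2 -2.9] w 0.126 g 59.1
 shift mm [-0.1 -1.2  2.9]
 rotz -0.0001
```

```bash

python3 -m inch '[[[0,0,0.001],[0,0,0],0],[[0,0,0.001],[0,0,0],0],[[0,0,0],[0,0,0],0]]'
python3 -m inch '[[[0,0,0.0007],[0,0,0],0],[[0,0,0],[0,0,0],0]]'
python3 -m inch '[[[0,0,0.0006],[0,0,0],0],[[0,0,0],[0,0,0],0]]'
```

```text
time: 9.75
tool_pos: [0.5613, -0.3038, 0.0971]
tool_rot: [-0.0, 0.681, 0.733, 0.0]
contact_force: [-1.6, 1.7, -1.5]
gripper_width: 0.126
grasp_force: 59.1
time: 9.95
tool_pos: [0.5612, -0.3038, 0.0968]
tool_rot: [-0.0, 0.681, 0.733, -0.0]
contact_force: [-3.9, 2.9, 1.6]
gripper_width: 0.13
grasp_force: 59.5
time: 10.15
tool_pos: [0.5612, -0.3037, 0.0967]
tool_rot: [-0.0, 0.681, 0.733, -0.0]
contact_force: [-6.1, 3.4, 3.3]
gripper_width: 0.126
grasp_force: 59.8
```

Contact is at TCP height 0.0967, and the expected seated height is 0.0966. I'll release, back off upward and check.

```bash

python3 -m inch '[[[0,0,0],[0,0,0],1],[[0,0,0],[0,0,0],1],[[0,0,0],[0,0,0],1],[[0,0,0],[0,0,0],1],[[0,0,0],[0,0,0],1],[[0,0,0],[0,0,0],1]]'
python3 -m inch '[[[0,0,-0.02],[0,0,0],1],[[0,0,-0.04],[0,0,0],1],[[0,0,-0.04],[0,0,0],1],[[0,0,0],[0,0,0],1]]'
python3 - <<'E'
from h import *;rel([.4490,-.3083,.104],4.2)
n="scene";im,d=manip.grab_frame(n);C=cloud(n,d)
m=(d>0)&(abs(C[...,2]-.060)<.01)&(im.min(2)>90)&(abs(C[...,0]-.56)<.06)&(abs(C[...,1]+.30)<.08)
Q=C[m];A=np.c_[Q[:,:2]-Q[:,:2].mean(0),np.ones(len(Q))];print("plane",np.linalg.lstsq(A,Q[:,2],rcond=None)[0].round(4),m.sum())
u,v=pix(n,[.53,-.30,.07])[0].astype(int);c=im[v-50:v+50,u-64:u+64]
cv2.imwrite("pics/c4.png",cv2.resize(c,(768,600),interpolation=cv2.INTER_CUBIC)[:,:,::-1])
E
```

```text
time: 10.75
tool_pos: [0.5614, -0.304, 0.0959]
tool_rot: [0.0, 0.681, 0.733, 0.0]
contact_force: [0.7, -0.0, 0.2]
gripper_width: 1.0
grasp_force: 0.0
time: 11.15
tool_pos: [0.5645, -0.3061, 0.2041]
tool_rot: [0.007, 0.681, 0.733, 0.001]
contact_force: [0.7, -0.6, 0.3]
gripper_width: 0.996
grasp_force: 0.0
t 11.15 tcp [ 0.5645 -0.3061  0.2041] yawY 4.21 tilt [ 0.0109 -0.0076] F [ 0.7 -0.6  0.3] w 0.996 g 0.0
 shift mm [   7.1 -116.4   98.9]
 rotz 0.0001
plane [ 0.0009 -0.002   0.0589] 2152
```

View pics/c4.png

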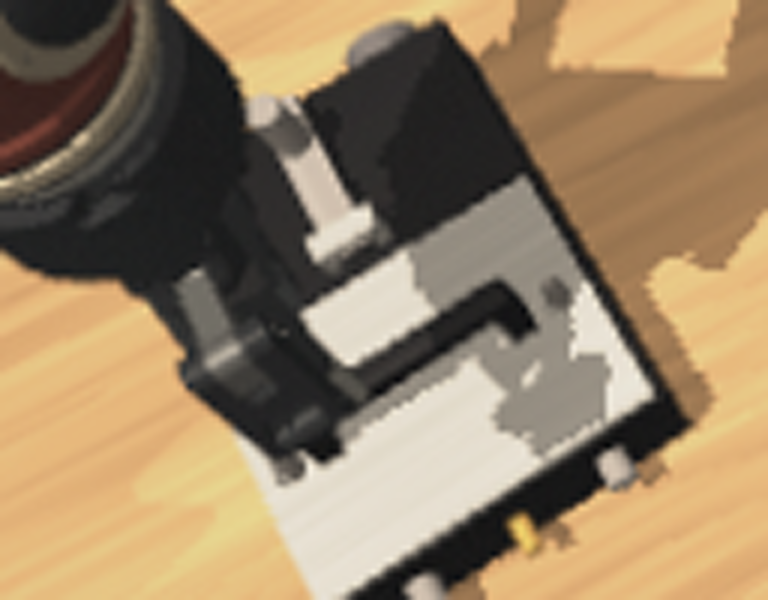

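The cover lies flat, with its plane at 0.059 m and tilt below 0.2%, and both pins come through the holes ((290,467) and (557,292)). Next is the knob.

```bash

python3 -m inch '[[[0.0018,-0.028,0],[0,0,0],1],[[0.0018,-0.035,0],[0,0,0],1],[[0.0018,-0.034,0],[0,0,0],1],[[0.0017,-0.019,0.01],[0,0,0],1],[[0,0,0.02],[0,0,0],1],[[0,0,0],[0,0,0],1],[[0,0,0],[0,0,0],1]]'
python3 -c "
from h import *;rel([.4488,-.3083,.101],4.2)"
```

```text
time: 11.9
tool_pos: [0.4446, -0.3048, 0.1647]
tool_rot: [-0.001, 0.681, 0.733, 0.0]
contact_force: [-0.9, 0.1, 0.2]
gripper_width: 1.001
grasp_force: 0.0
t 11.9 tcp [ 0.4446 -0.3048  0.1647] yawY 4.2 tilt [-0.0019  0.0018] F [-0.9  0.1  0.2] w 1.001 g 0.0
 shift mm [-3.9  4.1 63.7]
 rotz 0.0
```

```bash

python3 -m inch '[[[-0.004,0.004,0.02],[0,0,0],1],[[0,0,0.02],[0,0,0],1],[[0,0,0.014],[0,0,0],1],[[0,0,0.0075],[0,0,0],1],[[0,0,0],[0,0,0],1],[[0,0,0],[0,0,0],1]]'
python3 -m inch '[[[0,0,0],[0,0,0],0],[[0,0,0],[0,0,0],0],[[0,0,0],[0,0,0],0],[[0,0,0],[0,0,0],0],[[0,0,0],[0,0,0],0],[[0,0,0],[0,0,0],0],[[0,0,0],[0,0,0],0],[[0,0,0],[0,0,0],0]]'
python3 -c "
from h import *;rel([.4738,-.3065,.101],4.2)"
```

```text
time: 12.5
tool_pos: [0.4498, -0.3093, 0.1051]
tool_rot: [0.001, 0.681, 0.733, 0.0]
contact_force: [0.3, 0.6, 0.6]
gripper_width: 1.001
grasp_force: 0.0
time: 13.3
tool_pos: [0.4494, -0.3091, 0.1048]
tool_rot: [-0.0, 0.681, 0.733, -0.0]
contact_force: [-2.4, 0.6, 4.6]
gripper_width: 0.136
grasp_force: 58.6
t 13.3 tcp [ 0.4494 -0.3091  0.1048] yawY 4.2 tilt [-0.0002 -0.0001] F [-2.4  0.6  4.6] w 0.136 g 58.6
 shift mm [ 0.8 24.6  3.8]
 rotz 0.0001
```

```bash

python3 -m inch '[[[0,0.003,0],[0,0,0],0],[[0,0.006,0],[0,0,0],0],[[0,0.006,0],[0,0,0],0],[[0,0.005,0],[0,0,0],0],[[0,0.002,0],[0,0,0],0],[[0,0,0],[0,0,0],0]]'
python3 -m inch '[[[0,0.001,0],[0,0,0],0],[[0,0.001,0],[0,0,0],0],[[0,0,0],[0,0,0],0]]'
python3 -m inch '[[[0,0.001,0],[0,0,0],0],[[0,0,0],[0,0,0],0]]'
python3 -m inch '[[[0,0.001,0],[0,0,0],0],[[0,0,0],[0,0,0],0]]'
```

```text
time: 13.9
tool_pos: [0.4722, -0.3073, 0.1047]
tool_rot: [0.0, 0.681, 0.733, 0.0]
contact_force: [0.5, 1.6, 4.6]
gripper_width: 0.137
grasp_force: 58.9
time: 14.2
tool_pos: [0.4732, -0.3073, 0.1047]
tool_rot: [-0.0, 0.681, 0.733, -0.0]
contact_force: [-4.0, 1.1, 7.3]
gripper_width: 0.139
grasp_force: 59.1
time: 14.4
tool_pos: [0.4733, -0.3072, 0.1047]
tool_rot: [-0.001, 0.681, 0.733, -0.001]
contact_force: [-7.1, 2.2, 8.9]
gripper_width: 0.137
grasp_force: 59.4
time: 14.6
tool_pos: [0.4735, -0.3073, 0.1047]
tool_rot: [-0.002, 0.681, 0.733, -0.002]
contact_force: [-10.8, 1.8, 10.9]
gripper_width: 0.139
grasp_force: 59.7
```

```bash

python3 -m inch '[[[0,0.001,0],[0,0,0],0],[[0,0.001,0],[0,0,0],0],[[0,0,0],[0,0,0],0]]'
python3 -m inch '[[[0,0,0],[0,0,0],1],[[0,0,0],[0,0,0],1],[[0,0,0],[0,0,0],1],[[0,0,0],[0,0,0],1],[[0,0,0],[0,0,0],1],[[0,0,0],[0,0,0],1]]'
python3 -m inch '[[[0,-0.004,-0.02],[0,0,0],1],[[0,0,-0.04],[0,0,0],1],[[0,0,-0.04],[0,0,0],1],[[0,-0.04,0],[0,0,0],1],[[0,-0.04,0],[0,0,0],1],[[-0.02,-0.03,0],[0,0,0],1],[[0,0,0],[0,0,0],1],[[0,0,0],[0,0,0],1]]'
python3 - <<'E'
from h import *;rel()
n="scene";im,d=manip.grab_frame(n);C=cloud(n,d)
r=(np.hypot(C[...,0]-.473,C[...,1]+.307)<.025)&(C[...,2]>.098)&(C[...,2]<.108);P=C[r]
print("knobtop",len(P),((P.min(0)+P.max(0))/2).round(4) if len(P) else "")
m=(d>0)&(abs(C[...,2]-.060)<.005)&(im.min(2)>90)&(abs(C[...,0]-.56)<.06)&(abs(C[...,1]+.30)<.08)
Q=C[m];A=np.c_[Q[:,:2]-Q[:,:2].mean(0),np.ones(len(Q))];print("plane",np.linalg.lstsq(A,Q[:,2],rcond=None)[0].round(4),m.sum())
u,v=pix(n,[.53,-.30,.07])[0].astype(int);c=im[v-50:v+50,u-64:u+64]
cv2.imwrite("pics/c5.png",cv2.resize(c,(768,600),interpolation=cv2.INTER_CUBIC)[:,:,::-1])
E
```

```text
time: 14.9
tool_pos: [0.4737, -0.3072, 0.1047]
tool_rot: [-0.004, 0.68, 0.733, -0.003]
contact_force: [-18.3, 1.2, 15.6]
gripper_width: 0.14
grasp_force: 60.4
time: 15.5
tool_pos: [0.4774, -0.3069, 0.1043]
tool_rot: [0.0, 0.681, 0.733, 0.0]
contact_force: [-0.4, -0.2, 0.0]
gripper_width: 1.0
grasp_force: 0.0
time: 16.3
tool_pos: [0.3649, -0.3356, 0.2046]
tool_rot: [0.0, 0.681, 0.732, 0.0]
contact_force: [0.6, -0.1, 0.4]
gripper_width: 1.001
grasp_force: 0.0
t 16.3 tcp [ 0.3649 -0.3356  0.2046] yawY 4.11 tilt [ 0.0008 -0.0001] F [ 0.6 -0.1  0.4] w 1.001 g 0.0
knobtop 28 [ 0.4734 -0.3077  0.1006]
plane [-0.0004 -0.0023  0.059 ] 2366
```

View pics/c5.png

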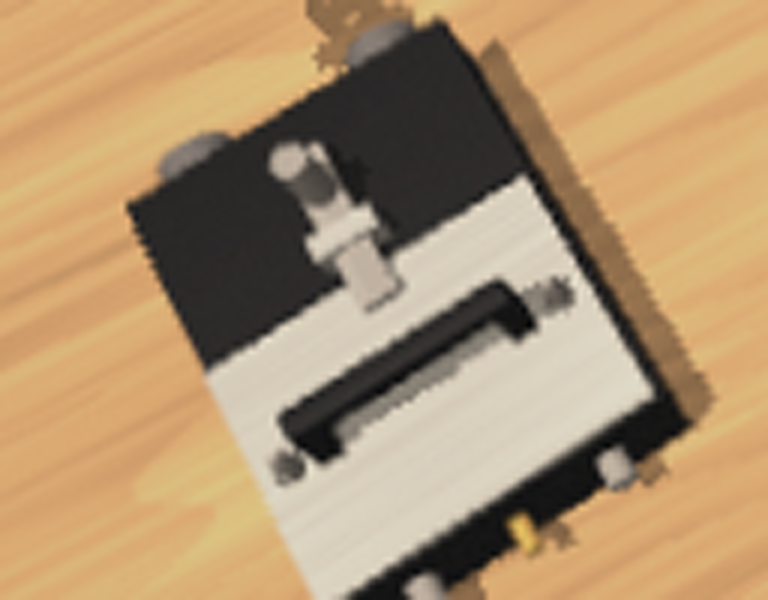

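The cover is flush with both pins through it ((290,467) and (557,292)). The tongue laps over its edge at (370,285), and the knob moved about 24.5 mm to a hard stop. I'll hand it in.

```bash
python3 -c "
from plant import manip;print(manip.job_done())"
```

```text
the job is handed in; nothing more can be done
None
```

The larger aluminium cover lies flush on the right-hand case (y ≈ -0.30), the one whose bolt was pulled out, and that bolt is now pushed home to its stop over the cover's edge. I didn't touch the other case or the mug, mouse and screwdriver, and I handed the job in at about 16 s.

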